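Turn a drained sample cup mouth-up and pack it in the divided carton

TASK

A square aluminium sample cup has been left to drain mouth-down on the white board. Turn it over and stand it mouth-up, flat on the floor of the one free cell of the divided cardboard carton, and let go. Do not drop the cup or knock it over, and do not disturb the two cups already packed, the bottle or the stack of dishes.

Things in the scene. Friction and masses are not known exactly. Their poses are not given: they have to be found in the camera images.
- cup: The cup to be turned over: square open aluminium cup, 50 x 50 mm outside, 75 mm tall, straight walls and closed bottom 3 mm thick, 120 g; origin at the centre of the outer face of its closed bottom, z points from bottom to mouth, x and y square to its side faces. At the start it stands mouth-down on the board at any yaw: z points down, origin on top, 75 mm above the board
- cup_mouth (a point): Centre of the mouth (rim plane) of the cup to be turned over, 75 mm from its origin along its z axis
- board: White plastic board, 220 (x) x 200 (y) x 12 mm, fixed to the bench; origin at the centre of its underside, its top is 12 mm above the bench. There is room on it for laying the cup on its side (75 mm long, 50 mm high)
- carton: Cardboard carton, open on top, fixed to the bench, outside 232 (x) x 80 (y) x 32 mm high, walls and floor 4 mm thick, two full-height dividers make three cells in a row along its x axis, each about 72 x 72 mm inside, centres at x = -76, 0, +76 mm; origin at the centre of its underside. Two of the cells hold a cup each, one is free
- liner: Paper sheet 62 x 62 mm, 1 mm thick, lying on the floor of the free cell; its origin is the centre of the free cell at floor level, 4 mm above the bench
- packed_a: A packed cup, standing mouth-up in a cell: square open aluminium cup, 50 x 50 mm outside, 75 mm tall, straight walls and closed bottom 3 mm thick, 120 g; origin at the centre of the outer face of its closed bottom, z points from bottom to mouth, x and y square to its side faces
- packed_b: Another packed cup, standing mouth-up in a cell, the same in shape and size as packed_a
- bottle: White plastic bottle with black cap, 60 mm in diameter, 100 mm tall, standing on the bench at the side of the work; origin at the centre of its underside; leave it alone
- dishes: Stack of four closed round dishes, 90 mm in diameter, 58 mm tall, standing on the bench at the side of the work; origin at the centre of its underside; leave it alone

How it is judged:
By the outcome, as a careful person would: the job done as asked, in the order asked, and still so for the second after the job is handed in, with the robot touching nothing.
It also fails if it takes over 72 s, if anything falls off the work surface, if the arm or the gripper's body presses on something with over 40 N, if the wrist force passes 120 N, or if a joint passes its speed limit or range.

ROBOT

A 6-joint arm with a two-finger parallel gripper is mounted at the origin on the work surface. World frame = base frame: x ahead of the robot, y to its left, z up, the work surface at z = 0. Lengths are in m, angles in rad, forces in N, time in s.
With the tool pointing down it reaches from about 0.35 to 0.8 m from the base axis. Payload 7.3 kg.
Tool frame: the origin (TCP) lies between the finger pads; the fingertips stand 25 mm ahead of it and the grasp point (between the pads) lies 6 mm ahead of it (r.tip_extent is the distance from the TCP to the fingertips, in m); z points along the fingers, y is the line along which they close (so a half turn about z gives the same grasp; the last joint's range is limited). The gripper opens to 85 mm and grips with 20 to 120 N. Pads are 22 mm wide; open, the fingers measure 114 mm over their backs; the gripper's body (76 mm by 85 mm) begins 54 mm behind the grasp point. The pads swing forward as they close: fully open they stand 13 mm farther back than shut.
Start: joints at [1.032, 0.342, 1.524, -0, 1.275, -0.146], TCP at [0.201, 0.485, 0.256] pointing down, gripper open.
Joint ranges: [-2.53, 2.53], [-0.77, 2.02], [0.04, 2.7], [-1, 4.14], [0.28, 2.66], [-3.11, 3.11]. Speed limits (rad/s): [2.57, 2.57, 3.14, 3.14, 3.14, 3.14].

INTERFACE

Orientations are given as a unit quaternion [x, y, z, w].
In Python, from workcell import r, command_gripper, optics gives the robot as it stands. The module is installed in compiled form; this text tells all that it offers. Calls block until the motion is done:
- r.reach(position, orientation): joint-space move of the TCP to a pose.
- r.move_straight(position, orientation=None, speed=0.15, max_force=None): straight line of the TCP; orientation=None keeps the orientation; speed is the mean speed in m/s. With max_force (N) it stops when the force on the tool has changed by that much, and returns True; else False.
- r.movej(angles): joint-space move.
- command_gripper(opening, force=None): finger opening in m; force is the grip in N (None keeps the last); returns when the fingers have stopped.
- r.hold(seconds).
- r.solve_ik(position, orientation): joint angles nearest the present ones, or None.
- r.read_state(): the state.
- optics.get_image(name): name is "scene" or "top" or "wrist"; returns (picture, depth): 420x560x3 uint8, red, green, blue; 420x560 float32, m along the optical axis (not along the pixel's ray), 0 where there is no reading.
- optics.camera_model(name): a dict with "K" (3x3 intrinsics, pixels), "R" (3x3) and "t" (3): a world point X has camera coordinates R X + t; the wrist camera has in their place "tool_from_camera" (4x4, takes a point from camera to tool coordinates, whose origin is the TCP and whose axes are the flange's). Camera axes: x right, y down, z forward; pixel columns grow to the right and rows downward; lengths in m; the calibration is good to about 2 mm. A picture is of the moment at which its call begins: read the wrist's pose just before it. camera_model takes no time and is no camera call.
A pose or a line that the arm cannot do raises r.PlanningError and nothing moves.
- r.finish_job(): hands the job in; it is judged then, once.
The state is a dict: "time_s": time; "joint_positions": joint angles; "dq": joint speeds; "tau": joint torques, N m; "eef_pos": TCP position; "eef_rot": TCP orientation; "contact_force": force on the tool from outside, world axes, zero at the start; "torque": the same for the moment, N m; "grip_width": finger opening in m; "grip_force": force on a finger pad.
Only numpy, scipy, OpenCV 4.12 (cv2) and the standard library are available. Lean on these libraries where they do the work, as an engineer would, in place of code of your own. Each camera call takes 0.05 s, during which the arm holds its last target. There are 200 camera calls.

## Working session

There is one attempt and no reset: what is moved stays moved. The work goes in short steps, each a Python script; the robot and the scene stay as the last script left them, time stands still between calls to the robot, and variables do not carry over. Pictures are saved under pics/ and viewed, at most 10 in all, crops included, and the job is handed in when it is done.

```bash
mkdir -p pics; python3 - <<'E'
from workcell import r,optics
import cv2,numpy as np
ims=[]
for n in ("top","scene"):
    p,d=optics.get_image(n); np.savez(f"{n}.npz",p=p,d=d); cv2.imwrite(f"pics/{n}0.png",p[:,:,::-1])
    m=optics.camera_model(n); print(n,m["K"].tolist(),np.round(m["R"],3).tolist(),np.round(m["t"],3).tolist(), (d>0).mean())
s=r.read_state();print(s["time_s"],s["eef_rot"],s["eef_pos"],r.tip_extent,optics.camera_model("wrist"))
E
```

```text
top [[431.3060567687784, 0.0, 276.38616337143867], [0.0, 431.3060567687784, 208.46792407614706], [0.0, 0.0, 1.0]] [[0.002, -1.0, 0.004], [-0.988, -0.003, -0.152], [0.152, -0.004, -0.988]] [0.006, 0.557, 1.089] 0.9960586734693877
scene [[494.13193428045554, 0.0, 272.89055874984706], [0.0, 494.13193428045554, 207.92772345263427], [0.0, 0.0, 1.0]] [[0.701, 0.713, -0.02], [0.461, -0.474, -0.75], [-0.545, 0.516, -0.661]] [-0.387, -0.197, 1.739] 0.9956547619047619
0.1 [ 1.95143735e-01  9.80774412e-01 -6.51493559e-04 -2.27617286e-04] [0.20077736 0.48475045 0.25570017] 0.025 {'K': array([[298.33506206,   0.        , 279.63006855],
       [  0.        , 298.33506206, 209.03480158],
       [  0.        ,   0.        ,   1.        ]]), 'tool_from_camera': array([[ 1.26380059e-04, -9.63674648e-01, -2.67078935e-01,
         6.77785985e-02],
       [ 9.99998871e-01, -2.78151012e-04,  1.47681806e-03,
        -7.54745431e-04],
       [-1.49746040e-03, -2.67078820e-01,  9.63673524e-01,
        -1.17175872e-01],
       [ 0.00000000e+00,  0.00000000e+00,  0.00000000e+00,
         1.00000000e+00]])}
```

View pics/top0.png

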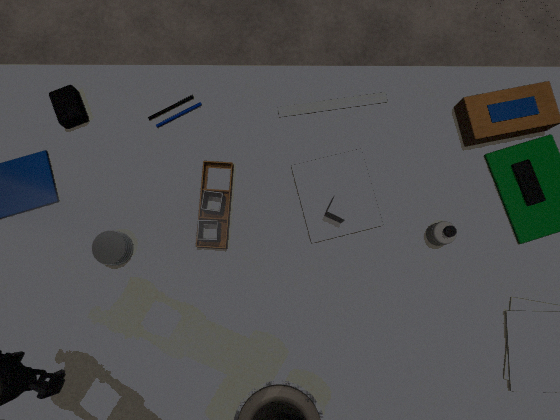

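View pics/scene0.png

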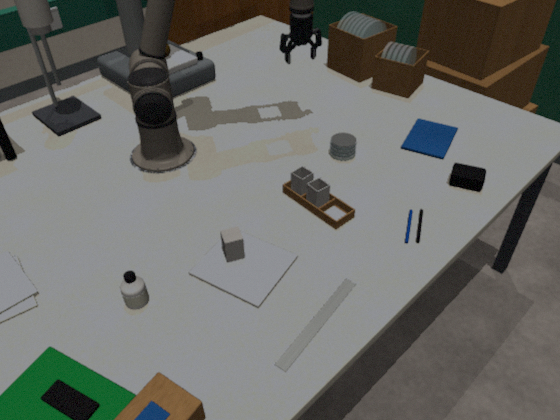

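The top view shows the board around (337,196), with the cup at about (333,212). The carton is at about (215,205), with its free cell at the far (+x) end, about (218,178). The bottle is at (441,233) and the dishes at (113,249). The scene view agrees. Next I'll measure using depth.

```bash
cat > h.py <<'E'
import numpy as np,cv2
from scipy.spatial.transform import Rotation as Rn
def cloud(d,K,R,t):
    v,u=np.mgrid[:d.shape[0],:d.shape[1]]
    P=np.stack([(u-K[0,2])/K[0,0]*d,(v-K[1,2])/K[1,1]*d,d],-1)
    return (P-t)@R      # R^T (P-t)
def rect(xy):
    (c,s,a)=cv2.minAreaRect((np.asarray(xy)*1000).astype(np.float32)); return np.round(c,1),np.round(s,1),round(a,1)
E
python3 - <<'E'
from h import *
from workcell import optics
for n in("top","scene"):
    z=np.load(n+".npz");m=optics.camera_model(n)
    X=cloud(z["d"],m["K"],m["R"],m["t"]);Z=X[...,2]
    b=(z["d"]>0)
    hsv=cv2.cvtColor(z["p"],cv2.COLOR_RGB2HSV)
    near=b&(X[...,0]>.3)&(X[...,0]<.8)&(abs(X[...,1])<.45)
    print(n,"bench z",np.median(Z[near]))
    hi=(near&(Z>.02)&(Z<.15)).astype(np.uint8)
    k,lab,st,ce=cv2.connectedComponentsWithStats(hi)
    for i in range(1,k):
        if st[i,4]<30: continue
        mm=lab==i; zt=np.percentile(Z[mm],95); tp=mm&(Z>zt-.008)
        print(st[i].tolist(),"ztop",round(zt,4),"all",rect(X[mm][:,:2]),"top",rect(X[tp][:,:2]))
    br=near&(hsv[...,0]>5)&(hsv[...,0]<22)&(hsv[...,1]>90)&(Z>.024)&(Z<.042)
    print("carton rim",br.sum(),rect(X[br][:,:2]))
    bd=near&(Z>.007)&(Z<.018); print("board",bd.sum(),rect(X[bd&(X[...,1]<.1)][:,:2]))
E
```

```text
top bench z 0.0013723294457948713
[196, 161, 37, 88, 1157] ztop 0.0805 all (array([571.1, 172.3]), array([ 80.8, 232. ]), 86.6) top (array([533.5, 177.1]), array([ 52.8, 126.1]), 84.1)
[325, 194, 29, 29, 497] ztop 0.0912 all (array([ 555.2, -152.9]), array([50.8, 51.4]), 65.1) top (array([ 555.2, -153.2]), array([50.3, 51.2]), 65.1)
[428, 221, 29, 25, 551] ztop 0.1014 all (array([ 492.7, -419.9]), array([59.1, 53.6]), 6.9) top (array([ 494. , -423.4]), array([26.8, 26.5]), 55.7)
[102, 230, 30, 35, 853] ztop 0.0621 all (array([454. , 419.6]), array([60.6, 87.1]), 89.5) top (array([453.9, 419.6]), array([60.6, 87. ]), 89.5)
carton rim 323 (array([571.5, 172.2]), array([ 79.7, 230.8]), 86.5)
board 6164 (array([ 548.2, -175.4]), array([545.3, 493.5]), 89.4)
scene bench z -0.0013855740506130997
[329, 133, 27, 23, 445] ztop 0.0582 all (array([454. , 416.1]), array([66.6, 90.7]), 89.1) top (array([452.8, 416.8]), array([65.4, 88.3]), 89.1)
[282, 165, 73, 59, 1360] ztop 0.0761 all (array([570.4, 169.6]), array([ 89.4, 239.1]), 87.4) top (array([534.1, 174.6]), array([ 55.2, 131.4]), 83.3)
[220, 226, 24, 34, 619] ztop 0.0869 all (array([ 554.6, -155.5]), array([50.5, 56.8]), 64.6) top (array([ 554.3, -155.1]), array([50.3, 55.9]), 64.9)
[120, 270, 27, 35, 610] ztop 0.0992 all (array([ 501.1, -425.5]), array([55.9, 50.3]), 76.9) top (array([ 492.5, -426.3]), array([26.8, 28.7]), 88.2)
carton rim 206 (array([572.9, 167.2]), array([ 84.7, 233.8]), 87.4)
board 4199 (array([ 611. , -240.6]), array([240.6, 397.9]), 5.2)
```

```bash
cat >> h.py <<'E'
def orient(az,dep,s):
    "tool pointing to azimuth az (deg), dep deg below horizontal, closing axis horizontal with sign s"
    a,e=np.radians([az,dep]); z=np.array([np.cos(a)*np.cos(e),np.sin(a)*np.cos(e),-np.sin(e)])
    y=s*np.array([-np.sin(a),np.cos(a),0]); return np.stack([np.cross(y,z),y,z],1)
def tcp(R,g): return np.asarray(g)-0.006*R[:,2]
def q(R): return Rn.from_matrix(R).as_quat()
E
python3 - <<'E'
from h import *
from workcell import r,optics
z=np.load("top.npz");m=optics.camera_model("top")
pts=[]
for u,v in((291,165),(363,150),(383,226),(312,243)):
    d=m["R"].T@np.linalg.inv(m["K"])@[u,v,1];o=-m["R"].T@m["t"];pts.append((o+d*(.012-o[2])/d[2])[:2])
bc=np.mean(pts,0);print(np.round(pts,3).tolist(),bc)
def ik(p,R):
    try:j=r.solve_ik(p,q(R))
    except r.PlanningError: j=None
    return None if j is None else np.array(j)
cup=np.array([.555,-.154]);cell=np.array([.648,.1665])
j0=np.array(r.read_state()["joint_positions"])
UP=np.array([0,0,.12])
for dep in(30,40,45):
  G=[];L=[];H=[];F=[]
  for s in(1,-1):
    for k in range(4):
      R=orient(-24.9+90*k,dep,s);p=tcp(R,[*cup,.062])
      a,b=ik(p,R),ik(p+UP,R)
      if a is not None and b is not None:G.append((-24.9+90*k,s,b))
    for az in(86.6,-93.4):
      R=orient(az,dep,s);p=tcp(R,[*cell,.063]);a,b=ik(p,R),ik(p+UP,R)
      if a is not None and b is not None:F.append((az,s,b))
    for az in range(-180,180,15):
      R=orient(az,90-dep,s);p=tcp(R,[*bc,.042]);a,b=ik(p,R),ik(p+UP,R)
      if a is not None and b is not None:L.append((az,s,b))
  print(dep,"G",[(x,s,b.round(2).tolist()) for x,s,b in G],"\nF",[(x,s,b.round(2).tolist()) for x,s,b in F],"\nL",[x[:2] for x in L])
  out=[]
  for g in G:
   for l in L:
    cz=orient(l[0],90-dep,l[1])@orient(g[0],dep,g[1]).T@[0,0,-1]
    if abs(cz[2])>.02: continue
    for h in L:
     if abs((h[0]-l[0])%360-180)>1: continue
     for f in F:
      c2=orient(f[0],dep,f[1])@orient(h[0],90-dep,h[1]).T@cz
      if c2[2]<.98: continue
      J=[j0,g[2],l[2],h[2],f[2]];out.append((sum(abs(np.diff(J,axis=0)).max(1)),g[:2],l[:2],h[:2],f[:2],cz.round(2).tolist()))
  for o in sorted(out,key=lambda o:o[0])[:5]:print(o)
E
```

```text
[[0.682, -0.033], [0.725, -0.231], [0.515, -0.279], [0.469, -0.088]] [ 0.59756488 -0.15777998]
30 G [(-24.9, 1, [-0.38, 0.39, 2.3, 3.23, 0.59, 1.53]), (65.1, 1, [-0.84, 0.7, 1.57, 0.92, 1.51, 2.35]), (155.1, 1, [-0.41, 1.13, 0.6, 0.03, 2.45, 1.6]), (245.1, 1, [0.0, 0.81, 1.33, -0.9, 1.61, 0.7]), (-24.9, -1, [-0.38, 0.39, 2.3, 3.23, 0.59, -1.61]), (65.1, -1, [-0.84, 0.7, 1.57, 0.92, 1.51, -0.79]), (155.1, -1, [-0.41, 1.13, 0.6, 0.03, 2.45, -1.54]), (245.1, -1, [0.0, 0.81, 1.33, -0.9, 1.61, -2.44])] 
F [(86.6, 1, [-0.26, 0.77, 1.42, 1.03, 1.42, 2.51]), (-93.4, 1, [0.47, 1.02, 0.84, -0.89, 1.84, 0.54]), (86.6, -1, [-0.26, 0.77, 1.42, 1.03, 1.42, -0.63]), (-93.4, -1, [0.47, 1.02, 0.84, -0.89, 1.84, -2.6])] 
L [(-180, 1), (-165, 1), (-150, 1), (-135, 1), (-120, 1), (-105, 1), (-90, 1), (-75, 1), (-60, 1), (-45, 1), (15, 1), (45, 1), (60, 1), (75, 1), (90, 1), (105, 1), (120, 1), (135, 1), (150, 1), (165, 1), (-180, -1), (-165, -1), (-150, -1), (-135, -1), (-120, -1), (-105, -1), (-90, -1), (-75, -1), (-60, -1), (-45, -1), (15, -1), (30, -1), (45, -1), (60, -1), (75, -1), (90, -1), (105, -
[... 2589 characters left out ...]
1), (150, 1), (165, 1), (-180, -1), (-165, -1), (-150, -1), (-135, -1), (-120, -1), (-105, -1), (0, -1), (15, -1), (30, -1), (45, -1), (60, -1), (75, -1), (90, -1), (105, -1), (120, -1), (135, -1), (150, -1), (165, -1)]
(np.float64(5.605498425315203), (245.1, 1), (75, -1), (-105, 1), (86.6, -1), [0.26, 0.97, 0.0])
(np.float64(5.632070467469152), (245.1, 1), (60, -1), (-120, 1), (86.6, -1), [0.5, 0.87, 0.0])
(np.float64(5.701565808052504), (245.1, 1), (45, -1), (-135, 1), (86.6, -1), [0.71, 0.71, 0.0])
(np.float64(5.813855900928573), (245.1, 1), (30, -1), (-150, 1), (86.6, -1), [0.87, 0.5, 0.0])
(np.float64(6.2071650086003745), (65.1, -1), (-105, 1), (75, -1), (-93.4, 1), [-0.26, -0.97, 0.0])
```

```bash
cat >> h.py <<'E'
DEP=40; U=np.array([0,0,1.]); CUPAZ=65.1
R1=orient(CUPAZ+180,DEP,1); R2=orient(CUPAZ,90-DEP,-1); R3=orient(CUPAZ+180,90-DEP,1); R4=orient(86.6,DEP,-1)
m2=np.array([np.cos(np.radians(CUPAZ)),np.sin(np.radians(CUPAZ)),0])   # mouth direction when lying
m4=np.array([np.cos(np.radians(86.6)),np.sin(np.radians(86.6)),0])
bc=np.array([.598,-.158,0]); cup=np.array([.555,-.154,0]); cell=np.array([.648,.1665,0])
def st(r,tag):
    s=r.read_state();print(tag,round(s["time_s"],2),np.round(s["eef_pos"],4),"F",np.round(s["contact_force"],1),"w",round(s["grip_width"],4),"gf",round(s["grip_force"],1))
E
python3 - <<'E'
from h import *
from workcell import r,optics,command_gripper
g=cup+m2*.005+U*.062; p=tcp(R1,g); pre=p-.11*R1[:,2]
print(R1[:,2],R2[:,2],m2)
r.reach(pre+.08*U,q(R1)); st(r,"high")
r.move_straight(pre,speed=.15); st(r,"pre")
p_,d=optics.get_image("wrist");cv2.imwrite("pics/w1.png",p_[:,:,::-1])
p_,d=optics.get_image("scene");cv2.imwrite("pics/s1.png",cv2.resize(p_[120:330,100:380,::-1],None,fx=2,fy=2))
E
```

```text
[-0.32253215 -0.69483603 -0.64278761] [ 0.2706366   0.58303665 -0.76604444] [0.42103581 0.90704401 0.        ]
high 2.52 [ 0.5946 -0.0679  0.2169] F [0.1 0.3 0.5] w 0.0854 gf 0.0
pre 3.21 [ 0.5949 -0.0688  0.1371] F [-0.4 -0.3 -0.2] w 0.0857 gf 0.0
```

View pics/w1.png

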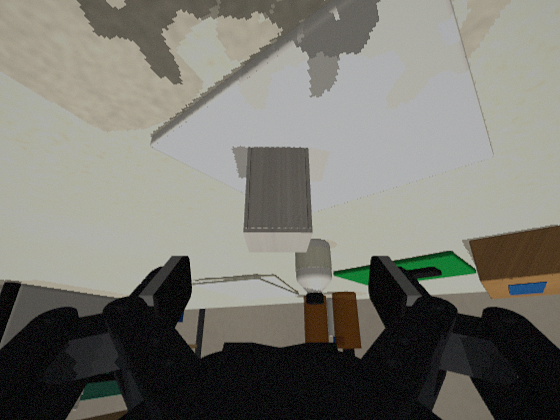

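View pics/s1.png

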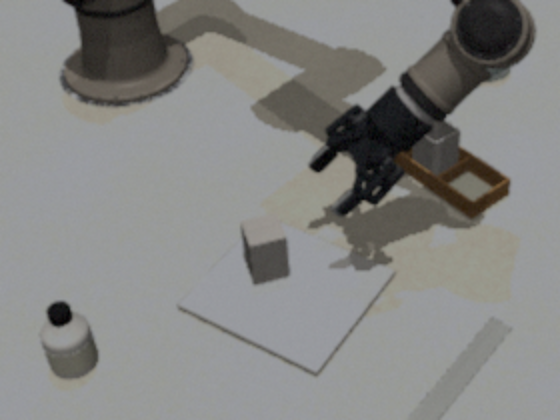

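The wrist view is inverted. It shows the cup centred at columns 245–311, midway between the fingers, with its face square to the gripper. The scene view shows the arm clear of everything. Next: grasp, pivot and lay the cup down.

```bash
python3 - <<'E'
from h import *
from workcell import r,optics,command_gripper
g=cup+m2*.005+U*.062; p=tcp(R1,g)
print("hit",r.move_straight(p,speed=.1,max_force=8)); st(r,"at")
command_gripper(.04,50); st(r,"grip")
if r.read_state()["grip_width"]<.045: raise SystemExit("missed")
r.move_straight(p+.1*U,speed=.12); st(r,"lift")
g2=bc-m2*.0125+U*.042; p2=tcp(R2,g2)
r.reach(p2+.09*U,q(R2)); st(r,"pivot")
p_,d=optics.get_image("scene");cv2.imwrite("pics/s2.png",cv2.resize(p_[120:330,100:380,::-1],None,fx=2,fy=2))
E
```

```text
hit False
at 4.56 [ 0.5595 -0.1449  0.0663] F [-0.5  0.4  0.3] w 0.0852 gf 0.0
grip 4.98 [ 0.5592 -0.1451  0.0662] F [0.2 1.4 3.1] w 0.0495 gf 52.2
lift 5.97 [ 0.5586 -0.1452  0.165 ] F [-1.  -0.4 -1.4] w 0.0495 gf 52.2
pivot 7.3 [ 0.5908 -0.172   0.136 ] F [-0.1 -0.9 -0.9] w 0.0494 gf 52.0
```

View pics/s2.png

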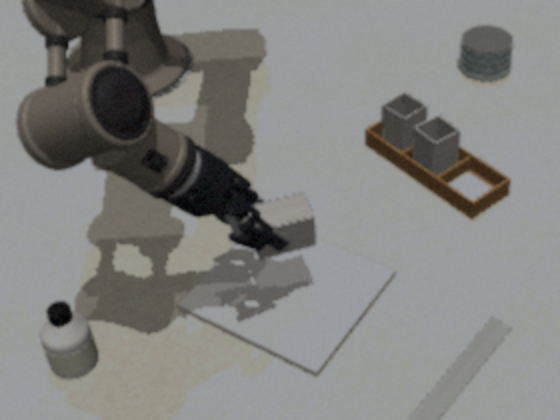

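The cup is held level, with its mouth toward +y. Now I'll lower it onto the board and release.

```bash
python3 - <<'E'
from h import *
from workcell import r,optics,command_gripper
g2=bc-m2*.0125+U*.042; p2=tcp(R2,g2)
r.move_straight(p2+.012*U,speed=.12); st(r,"near")
print("hit",r.move_straight(p2-.005*U,speed=.02,max_force=8)); st(r,"down")
command_gripper(.054); r.hold(.2); command_gripper(.08); st(r,"open")
r.move_straight(p2-.1*R2[:,2],speed=.15)
g3=bc+m2*.0205+U*.042; p3=tcp(R3,g3); pre=p3-.1*R3[:,2]
r.reach(pre+.03*U,q(R3)); st(r,"pre3")
for n in("top","scene"):
    p_,d=optics.get_image(n);m=optics.camera_model(n)
    X=cloud(d,m["K"],m["R"],m["t"]);Z=X[...,2]
    k=(d>0)&(Z>.045)&(Z<.08)&(np.hypot(X[...,0]-bc[0],X[...,1]-bc[1])<.07)
    print(n,k.sum(),rect(X[k][:,:2]) if k.sum()>5 else "", np.median(Z[k]) if k.sum() else "")
    np.savez(f"{n}2.npz",p=p_,d=d)
p_,d=optics.get_image("wrist");cv2.imwrite("pics/w3.png",p_[:,:,::-1])
E
```

```text
near 8.15 [ 0.5914 -0.173   0.059 ] F [ 0.6  0.4 -1.6] w 0.0497 gf 52.0
hit True
down 8.77 [ 0.5911 -0.1728  0.0469] F [-1.2 -0.1  5. ] w 0.0493 gf 52.4
open 9.57 [ 0.5907 -0.1727  0.0463] F [0.2 0.9 0.1] w 0.08 gf 0.0
pre3 11.55 [ 0.6346 -0.0782  0.1522] F [-0.1  0.4 -0.1] w 0.08 gf 0.0
top 584 (array([ 599.6, -154.6]), array([75.1, 51.6]), 64.5) 0.06245826353051076
scene 515 (array([ 598.9, -156.9]), array([75.4, 57.6]), 64.8) 0.05930727234799064
```

View pics/w3.png

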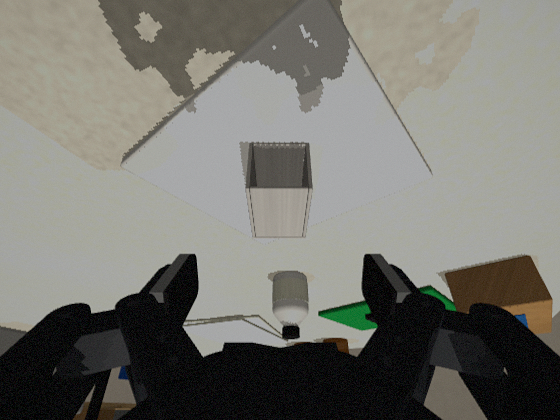

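The cup lies square, with its mouth facing the gripper, at columns 246–311. Now I'll regrasp it near the mouth, stand it upright and hover over the free cell.

```bash
cat >> h.py <<'E'
lay=np.array([.599,-.156,0]); cell=np.array([.650,.166,0])
g4=cell-m4*.005+U*.063; p4=tcp(R4,g4)
E
python3 - <<'E'
from h import *
from workcell import r,optics,command_gripper
g3=lay+m2*.0205+U*.042; p3=tcp(R3,g3); pre=p3-.1*R3[:,2]
r.move_straight(pre,speed=.15)
print("hit",r.move_straight(p3,speed=.1,max_force=8)); st(r,"at")
command_gripper(.04,50); st(r,"grip")
if r.read_state()["grip_width"]<.045: raise SystemExit("missed")
r.move_straight(p3+.15*U,speed=.15); st(r,"lift")
r.reach(p4+.12*U,q(R4)); st(r,"hover")
for n in("top","scene"):
    p_,d=optics.get_image(n);np.savez(f"{n}3.npz",p=p_,d=d)
    if n=="scene": cv2.imwrite("pics/s4.png",cv2.resize(p_[100:310,150:430,::-1],None,fx=2,fy=2))
    m=optics.camera_model(n);X=cloud(d,m["K"],m["R"],m["t"]);Z=X[...,2]
    k=(d>0)&(Z>.175)&(Z<.21)&(abs(X[...,0]-.65)<.05)&(abs(X[...,1]-.166)<.05)
    print(n,k.sum(),rect(X[k][:,:2]),Z[k].max())
p_,d=optics.get_image("wrist");cv2.imwrite("pics/w4.png",p_[:,:,::-1])
E
```

```text
hit False
at 13.2 [ 0.6098 -0.1336  0.0472] F [-0.3 -0.2 -0.3] w 0.0801 gf 0.0
grip 13.58 [ 0.6097 -0.1335  0.0471] F [1.4 2.2 3.2] w 0.0495 gf 52.1
lift 14.73 [ 0.6088 -0.1338  0.1954] F [-0.   0.6 -1.1] w 0.0491 gf 51.7
hover 16.1 [0.6491 0.1563 0.1862] F [-0.3  0.5 -1.5] w 0.0494 gf 51.8
top 438 (array([650.1, 154.6]), array([74.6, 99.7]), 89.2) 0.2099488044279745
scene 147 (array([668.9, 165.7]), array([45.2, 96.3]), 56.3) 0.20900932347571544
```

View pics/s4.png

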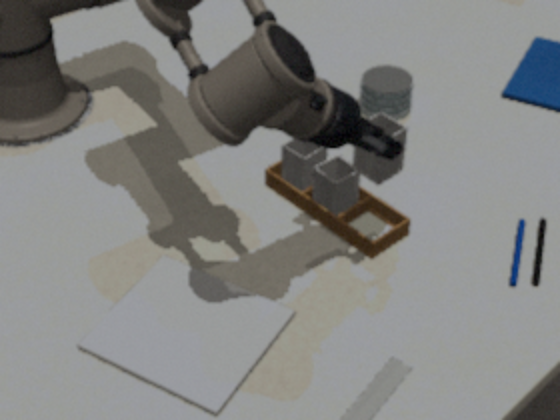

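View pics/w4.png

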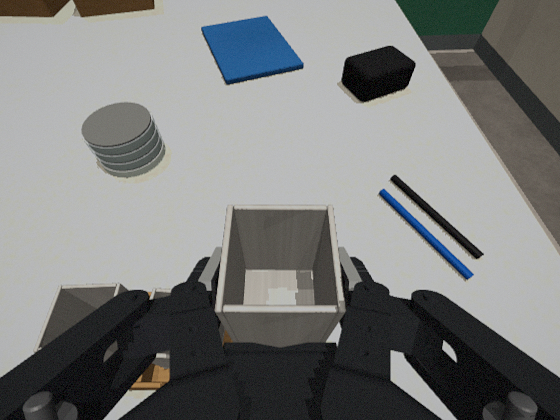

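The cup hangs upright with its mouth up, square over the free cell, and the fingers are clear of the neighbouring cup. Next I'll lower it with a force guard.

```bash
python3 - <<'E'
from h import *
from workcell import r,optics,command_gripper
print("hit",r.move_straight(p4+.012*U,speed=.08,max_force=7)); st(r,"near")
if r.read_state()["eef_pos"][2]>p4[2]+.016: raise SystemExit("early contact")
print("hit",r.move_straight(p4-.006*U,speed=.02,max_force=7)); st(r,"down")
print("expected z",p4[2])
p_,d=optics.get_image("scene");cv2.imwrite("pics/s5.png",cv2.resize(p_[120:270,250:450,::-1],None,fx=3,fy=3))
E
```

```text
hit False
near 17.75 [0.6497 0.1564 0.0795] F [-0.4 -0.1 -1.2] w 0.0497 gf 51.8
hit True
down 18.41 [0.6493 0.1565 0.0658] F [-0.2 -1.5  3.3] w 0.0492 gf 52.0
expected z 0.06685672565811923
```

View pics/s5.png

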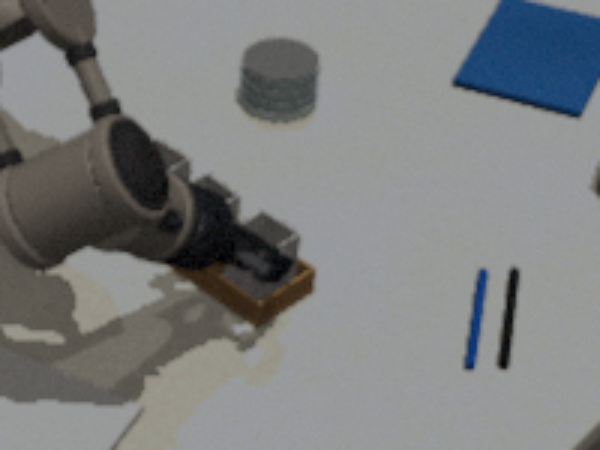

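Contact came at the expected floor height, and the cup sits inside the cell. Now I'll release it with a small opening and back out.

```bash
python3 - <<'E'
from h import *
from workcell import r,optics,command_gripper
command_gripper(.058); r.hold(.3); st(r,"open")
p=np.array(r.read_state()["eef_pos"])
print("hit",r.move_straight(p-.13*R4[:,2],speed=.1,max_force=8)); st(r,"back")
r.move_straight(np.array(r.read_state()["eef_pos"])+[0,-.1,.1],speed=.15)
r.hold(.5);st(r,"clear")
for n in("top","scene"):
    p_,d=optics.get_image(n);m=optics.camera_model(n);X=cloud(d,m["K"],m["R"],m["t"]);Z=X[...,2]
    b=(d>0)&(abs(X[...,1]-.17)<.06)&(abs(X[...,0]-.572)<.13)&(Z>.068)&(Z<.09)
    for nm,k in(("new",b&(X[...,0]>.612)),("packed",b&(X[...,0]<.612))): print(n,nm,rect(X[k][:,:2]),np.percentile(Z[k],[50,98]).round(4))
    if n=="scene": cv2.imwrite("pics/s6.png",cv2.resize(p_[120:270,250:450,::-1],None,fx=3,fy=3))
E
```

```text
open 19.01 [0.6488 0.1565 0.0649] F [0.  0.4 0.2] w 0.058 gf 0.0
hit False
back 20.46 [0.6426 0.0577 0.148 ] F [0.3 0.2 0.1] w 0.058 gf 0.0
clear 22.05 [ 0.6426 -0.0422  0.248 ] F [ 0.2 -0.  -0.5] w 0.0579 gf 0.0
top new (array([650.3, 166. ]), array([50.3, 51. ]), 86.8) [0.0779 0.0828]
top packed (array([533.6, 177.2]), array([ 53.4, 126.7]), 83.8) [0.0785 0.0832]
scene new (array([650.5, 163.2]), array([53.2, 55.2]), 0.3) [0.0741 0.0794]
scene packed (array([533.3, 175. ]), array([ 56.7, 129.9]), 83.2) [0.0737 0.0795]
```

View pics/s6.png

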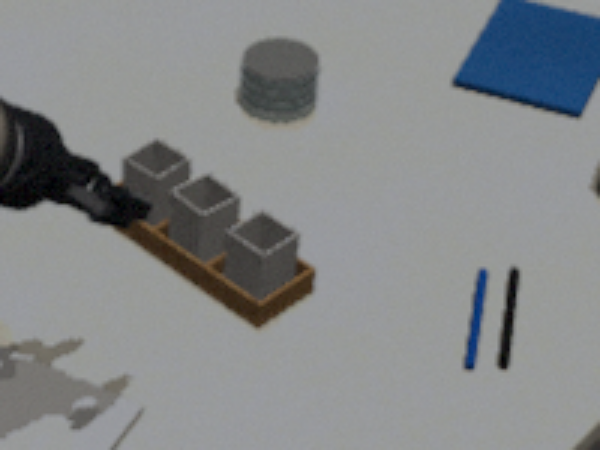

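All three cups stand mouth-up at the same height, the packed cups have not moved, and the gripper is clear.

```bash
python3 -c "
from workcell import r
print(r.finish_job())"
```

```text
the job is handed in; nothing more can be done
None
```

The cup stands mouth-up on the floor of the free carton cell, released; the packed cups measured unmoved, the arm never went near the bottle or dishes, and I handed the job in at about 22 s of the 72 s allowed.

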